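# Clear the turner and lid the pan of diced potatoes

## Robot

A 6-joint arm with a two-finger parallel gripper is mounted at the origin on the work surface. World frame = base frame: x ahead of the robot, y to its left, z up, the work surface at z = 0. Lengths are in m, angles in rad, forces in N, time in s.
With the tool pointing down it reaches from about 0.35 to 0.725 m from the base axis. Payload 4.3 kg.
Tool frame: the origin (TCP) lies at the very end of the fingers, on their centre line; the grasp point (between the pads) lies 19 mm behind it; x points along the fingers, z is the direction in which the jaws open and shut, and the axes are right-handed (so a half turn about x gives the same grasp; the last joint's range is limited). The gripper opens to 85 mm and grips with 20 to 120 N. Pads are 22 mm wide; open, the fingers measure 114 mm over their backs; the gripper's body (76 mm by 85 mm) begins 54 mm behind the grasp point. The pads swing forward as they close: fully open they stand 13 mm farther back than shut.
Start: joints at [1.178, 0.377, 0.081, 1.274, 0, 1.46], TCP at [0.16, 0.552, 0.204] pointing down, gripper open.
Joint ranges: [-2.72, 2.72], [-0.84, 1.66], [-1.02, 1.22], [-1.77, 2.12], [-1.37, 1.28], [-3.14, 3.14]. Speed limits (rad/s): [2.57, 2.57, 3.14, 3.14, 3.14, 3.14].

## Interface

Orientations are given as a rotation vector (axis times angle).
In Python, from rig import arm gives the robot as it stands. The module is installed in compiled form; this text tells all that it offers.
- The arm moves only by the tool arm_command, never from a script. Its argument "increments" is a list that holds one entry, the list of rows, each a list of 4 numbers: the shift along the tool's x, y, z in m, then the turn about the tool's x in degrees. In form: [[[tx, ty, tz, roll], ...]]. A call has 1 to 20 rows; each row shifts and turns the pose as measured when the row begins, along the tool's axes as they then stand; what a row does not reach is not made up. A row lasts 1/12 s, in which the tool goes at most 41.7 mm and 7.16 degrees, less where a joint would pass 70% of its speed; a pose out of reach is approached as far as the arm can. A call with a gripper value outside its range is refused whole. "jaw" is the closure in counts, from 0 (fully open) to 255 (shut), set as the call begins (left out, the last holds). The fingers move at their own pace and stop on an object; the grip force is fixed at half the most. Time passes only in rows, so rows that do not move let the fingers close. It gives the time, the measured TCP pose, the force and the opening at its end, in the units of the state.
- arm.get_state(): the state, without advancing time (a new reading comes with each control period).
- arm.grab_frame(name): name is "side" or "top" or "wrist"; returns the picture (480x640x3 uint8, red, green, blue); there is no depth.
- arm.camera_model(name): a dict with "camera_matrix" (3x3 intrinsics, pixels), "xyz" and "attitude" of the camera in the world. Camera axes: x right, y up, looking along -z (the intrinsics and any distortion apply to the point x, -y, -z); pixel columns grow to the right and rows downward; lengths in m; the calibration is good to about 2 mm. A picture is of the moment at which its call begins: read the wrist's pose just before it. camera_model takes no time and is no camera call; for the wrist camera it gives the pose at the moment of the call.
- arm.sign_off(): hands the job in, once; it reports no verdict.
Trained networks look in the newest picture that a camera, given by its name, has taken for a name from the list of things; names that differ only in an ending like _2 or _b are one class to them, and where a whole thing is asked for, a point or a joint stands for the part that bears it (a point fixed in the world has none). Each returns a list of dicts, best first, with "p" (0 to 1); they miss things now and then, are a little off and sometimes report something else, mostly with a low value. They report only what shows in the picture. A call takes as long as a camera call.
- arm.silhouettes(target, camera): "region" (480x640 bool, what is visible of it) and "box" ([left, top, width, height] in pixels, round what is visible of it).
The state is a dict: "clock": time; "joint_positions": joint angles; "joint_velocities": joint speeds; "effort": joint torques, N m; "tcp_pos": TCP position; "orientation": TCP orientation; "wrist_force": force on the tool from outside, world axes, zero at the start; "wrist_torque": the same for the moment, N m; "opening": finger opening in m.
Only numpy, scipy, OpenCV 4.12 (cv2) and the standard library are available. Lean on these libraries where they do the work, as an engineer would, in place of code of your own. Each camera call takes 0.05 s, during which the arm holds its last target. There are 200 camera calls.

## Task

Lift the wooden turner off the steel pan of diced potatoes and lay it on the blue-rimmed plate, then set the steel lid squarely on the pan so that its dished centre drops inside and its rim sits flat all round. Keep hold of the lid until it is down, do not drop or slam it, keep it level, and leave the pan, the plate and everything else on the table where they are.

Things in the scene. Friction and masses are not known exactly. Their poses are not given: they have to be found in the camera images.
- turner_mid (a point): Flat beech turner, 200 mm long, lying across the pan's rim at the start. The point is its balance point, mid-thickness, 4.5 mm above its flat underside; x along it towards the blade, z up. Handle 14 mm wide, 9 mm thick, from x = -120 to +20 mm; blade 48 mm wide, 6 mm thick, from +20 to +80 mm; one common flat underside.
- pan_rim (a point): Steel pan (ninth-size gastronorm), 176 x 108 mm over its flat flange, 65 mm high. The point is the centre of the mouth, level with the flange's top; x along the long side, z up. Flange 9.5 mm wide, 3 mm thick; mouth 157 x 89 mm, walls leaning in slightly below it.
- lid_grip (a point): Black grip bar on top of the pan's steel lid: 104 mm long (x), 16 mm wide (y), 18 mm high, on two 10 mm uprights 88 mm apart, 25 mm of free height between bar and flange. The point is the bar's centre, 47 mm above the lid's underside; it lies 37 mm above pan_rim when the lid is home. x along the lid's long side, z up.
- plate: White plate with a blue rim, 190 mm across, 20 mm high at the rim, flat inner floor 120 mm across and 5 mm up; the origin is at the centre of its underside. Loose, 0.45 kg.
- pan: The same pan: origin at the centre of its underside, 65 mm below pan_rim, same axes. Loose on the table, about 0.8 kg with the diced potatoes in it, which come up to about 43 mm above the table, 22 mm below the rim.
- turner: The same turner (45 g): origin under its balance point on its flat underside, x towards the blade, z up. At the start it crosses the pan within 25 mm of its centre, within 0.45 rad of square to the pan's long side.
- lid: The same lid, about 220 g, lying right way up at the start: origin at the centre of its underside. Flange 174 x 106 x 3 mm, its underside 10 mm up; below it the dished centre tapers from 153 x 85 mm to 147 x 79 mm, with 2 mm of play all round in the pan's mouth. It fits either way round.
- towels: Bystander: paper-towel roll, 112 mm across, on a wooden stand with a foot 136 mm across, 290 mm high in all; origin at the centre of its underside. Loose.
- oil: Bystander: amber oil bottle with a yellow label, 72 mm across, 250 mm high; origin at the centre of its underside. Loose.
- cup: Bystander: white plastic cup, 72 mm across the mouth, 92 mm high; origin at the centre of its underside. Loose and light.
- onion: Bystander: brown onion, 72 mm across, 74 mm high; origin at the centre of its underside. Loose.
- spice: Bystander: glass spice jar with a red cap, 60 mm across, 94 mm high; origin at the centre of its underside. Loose.
- mustard: Bystander: yellow mustard bottle with a red nozzle, 58 mm across, 159 mm high; origin at the centre of its underside. Loose.

How it is judged:
On the way, in this order (a step that is already met when the one before it is completed fails the run):
1. the turner lies on the plate, let go (horizontal distance between turner_mid and plate below 0.07 m and contact force between turner and plate above 0.05 N and contact force between turner and the fingers below 0.05 N and angle between turner_mid's own z axis and vertical below 0.35 rad), for 0.2 s.
2. the lid is home on the pan while still held (horizontal distance between lid_grip and pan_rim below 0.005 m and z of lid_grip in the frame of pan_rim below 0.0405 m and contact force between lid and the fingers above 0.5 N), for 0.05 s.
At the end, for the whole second after the job is handed in: The lid lies home on the pan: centred within 4 mm, square within 0.05 rad, level within 0.03 rad and down on the flange within 2 mm; the turner lies right way up on the plate, its balance point within 70 mm of the plate's centre; both are released and at rest, and nothing else has been moved (horizontal distance between lid_grip and pan_rim below 0.004 m and z of lid_grip in the frame of pan_rim between 0.034 and 0.039 m and angle between the x axis of lid_grip and the x axis of pan_rim, either way round below 0.05 rad and angle between lid_grip's own z axis and vertical below 0.03 rad and linear speed of each of lid, turner below 0.02 m/s and horizontal distance between turner_mid and plate below 0.07 m and contact force between turner and plate above 0.05 N and angle between turner_mid's own z axis and vertical below 0.35 rad); the robot touches nothing.
It fails at once if the lid is slammed or pressed hard on the pan (over 150 N) (contact force between lid and pan above 150 N).
It fails at once if the lid is tipped more than 0.6 rad (angle between lid_grip's own z axis and vertical above 0.6 rad).
It fails at once if the pan is shoved more than 30 mm or tipped (distance of pan_rim from where it was at the start of the episode above 0.03 m or angle between pan_rim's own z axis and vertical above 0.25 rad).
It fails at once if the plate is shoved more than 40 mm (distance of plate from where it was at the start of the episode above 0.04 m).
It fails at once if a bystander is shifted more than 30 mm or knocked over (distance of any of towels, oil, cup, onion, spice, mustard from where it was at the start of the episode above 0.03 m or angle between any of towels, oil, cup, spice, mustard's own z axis and vertical above 0.5 rad).
It also fails if it takes over 72 s, if anything falls off the work surface, if the arm or the gripper's body presses on something with over 40 N, if the wrist force passes 120 N, or if a joint passes its speed limit or range.

## Working session

There is one attempt and no reset: what is moved stays moved. The work goes in short steps, Python scripts to look and compute and a tool call to move; the robot and the scene stay as the last step left them, time stands still between calls to the robot, and variables do not carry over. Pictures are saved under pics/ and viewed, about 8 in all and at most 12, crops included, and the job is handed in when it is done.

Besides the shell and the picture viewer there is one more tool, called after "Emit:" by a JSON object that holds its "name" and its "arguments", one argument or row to a line. arm_command: Moves the arm, as the interface text tells. Its arguments: {"type":"object","properties":{"increments":{"type":"array"},"jaw":{"type":"number"}},"required":["increments"]}

```bash
mkdir -p pics; cat > h.py <<'E'
import numpy as np, cv2
from scipy.spatial.transform import Rotation as R
from rig import arm
def cam(n):
    m=arm.camera_model(n); return m
def rot(m):
    a=np.array(m["attitude"]); 
    return a if a.shape==(3,3) else R.from_rotvec(a).as_matrix()
def ray(m,uv,z):
    K=np.array(m["camera_matrix"]); d=np.linalg.inv(K)@np.array([uv[0],uv[1],1.]); d=rot(m)@(d*[1,-1,-1])
    o=np.array(m["xyz"]); return o+d*(z-o[2])/d[2]
def proj(m,P):
    p=rot(m).T@(np.array(P)-np.array(m["xyz"])); q=np.array(m["camera_matrix"])@(p*[1,-1,-1]); return q[:2]/q[2]
def save(n,f,crop=None,s=1):
    im=cv2.cvtColor(arm.grab_frame(n),cv2.COLOR_RGB2BGR)
    if crop: l,t,w,h=crop; im=im[t:t+h,l:l+w]
    cv2.imwrite("pics/"+f,cv2.resize(im,None,fx=s,fy=s))
E
python3 - <<'E'
from h import *
for n in("side","top","wrist"): print(n,cam(n))
save("top","top0.png"); save("side","side0.png")
print(arm.get_state())
m=cam("top")
Z=dict(turner=.07,pan=.065,lid=.013,plate=.02,towels=.29,oil=.25,cup=.092,onion=.037,spice=.094,mustard=.159)
for t,z in Z.items():
    r=arm.silhouettes(t,"top")
    for d in r[:2]:
        c=cv2.findContours(d["region"].astype(np.uint8),0,2)[0]; c=max(c,key=cv2.contourArea)[:,0]
        w=np.array([ray(m,p,z)[:2] for p in c]); rc=cv2.minAreaRect((w*1000).astype(np.float32))
        print(t,round(d["p"],2),d["box"],"mm",np.round(rc[0]),np.round(rc[1]),round(rc[2],1))
E
```

```text
side {'camera_matrix': array([[494.2845926 ,   0.        , 331.03542003],
       [  0.        , 494.2845926 , 239.7560375 ],
       [  0.        ,   0.        ,   1.        ]]), 'xyz': array([ 0.21267343, -0.68372539,  1.00091396]), 'attitude': array([ 0.6915415 , -0.14072481, -0.42439235])}
top {'camera_matrix': array([[564.55265155,   0.        , 329.63491673],
       [  0.        , 564.55265155, 241.85396495],
       [  0.        ,   0.        ,   1.        ]]), 'xyz': array([0.35572531, 0.02121187, 1.54016282]), 'attitude': array([ 0.07621968, -0.1131609 , -1.55862991])}
wrist {'camera_matrix': array([[411.49709962,   0.        , 322.20497463],
       [  0.        , 411.49709962, 240.34979409],
       [  0.        ,   0.        ,   1.        ]]), 'xyz': array([0.09304255, 0.57106922, 0.37367666]), 'attitude': array([-0.24131597, -0.17770043,  1.27921477])}
{'clock': 0.1, 'joint_positions': array([1.17768085e+00, 3.78004103e-01, 7.97533703e-02, 1.27439156e+00,
       2.25685393e-05, 1.46051240e+00]), 'joint_velocities': array([-0.00140961, -0.00239732,  0.00249122,  0.00115432,  0
[... 358 characters left out ...]
 array([-0.01420631, -0.01386448, -0.01007011]), 'opening': 0.08534059100405043}
turner 0.65 [199.7, 216.5, 18.5, 78.4] mm [501. 301.] [207.  46.] 2.1
pan 0.77 [167.8, 229.9, 78.4, 62.8] mm [461. 345.] [116. 102.] 20.5
lid 0.79 [285.5, 198.8, 67.9, 49.3] mm [596.  18.] [113. 179.] 7.8
towels 0.58 [377.1, 144.6, 60.2, 63.1] mm [ 658. -181.] [110. 168.] 54.4
oil 0.82 [223.9, 161.5, 34.1, 38.0] mm [660. 202.] [105.  65.] 32.9
cup 0.97 [354.2, 284.5, 26.0, 29.5] mm [ 381. -105.] [71. 69.] 0.2
onion 0.79 [268.2, 288.9, 28.0, 28.3] mm [379. 116.] [68. 69.] 0.5
spice 0.82 [469.2, 187.1, 29.6, 29.0] mm [ 642. -412.] [59. 88.] 34.1
mustard 0.72 [154.0, 168.8, 29.5, 25.9] mm [670. 389.] [81. 51.] 45.9
```

View pics/top0.png

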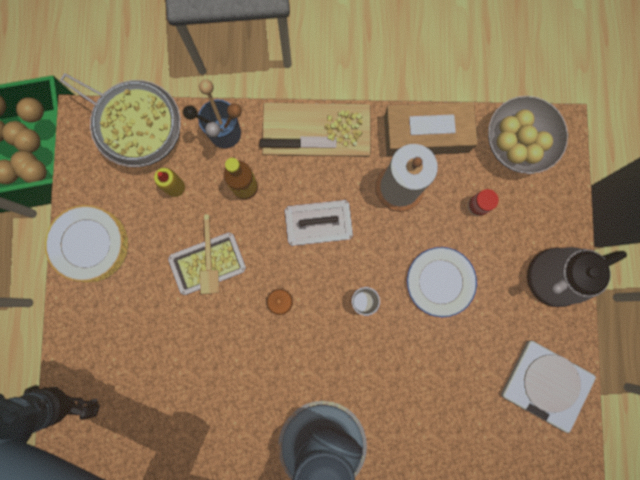

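View pics/side0.png

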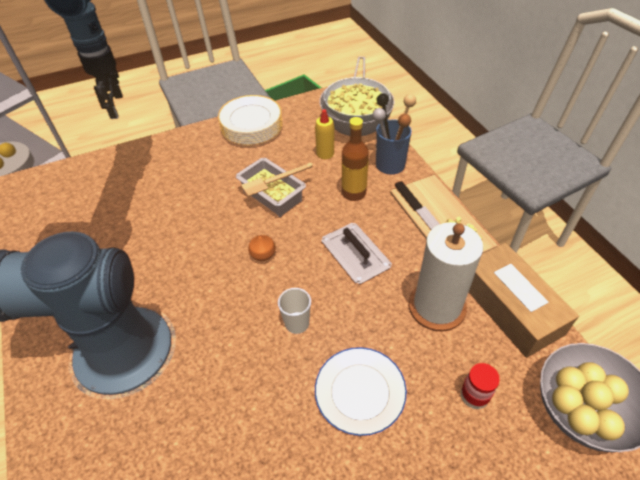

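```bash
cat >> h.py <<'E'
def go(P,yaw=None):
    s=arm.get_state(); M=R.from_rotvec(s["orientation"]).as_matrix(); d=M.T@(np.array(P)-s["tcp_pos"])
    print("tcp",np.round(s["tcp_pos"],4),"jawdir yaw",round(np.degrees(np.arctan2(M[1,2],M[0,2])),1),"down",np.round(M[:,0],3),"open",round(s["opening"],4),"t",s["clock"],"F",np.round(s["wrist_force"],1))
    print("tool shift mm",np.round(d*1000,1), "roll now lets", round(s["joint_positions"][5],2))
    if yaw is not None:
        c=np.degrees(np.arctan2(M[1,2],M[0,2])); e=(yaw-c+90)%180-90
        print("roll deg (about down x):",round(-e,1))
def edge(m,reg,z):
    c=max(cv2.findContours(reg.astype(np.uint8),0,2)[0],key=cv2.contourArea)[:,0]
    return np.array([ray(m,p,z)[:2] for p in c])
E
python3 - <<'E'
from h import *
m=cam("top"); p=lambda u,z:print(u,z,np.round(ray(m,u,z),3))
p((207,264),.065); p((207,218),.074);p((209,290),.071); p((442,283),.02); p((409,283),.02); p((475,283),.02)
p((247,193),0.0);p((407,200),0.0);p((319,223),.047)
go([.47,.30,.30])
E
```

```text
(207, 264) 0.065 [0.473 0.306 0.065]
(207, 218) 0.074 [0.593 0.309 0.074]
(209, 290) 0.071 [0.405 0.298 0.071]
(442, 283) 0.02 [ 0.432 -0.319  0.02 ]
(409, 283) 0.02 [ 0.431 -0.229  0.02 ]
(475, 283) 0.02 [ 0.433 -0.408  0.02 ]
(247, 193) 0.0 [0.676 0.216 0.   ]
(407, 200) 0.0 [ 0.663 -0.229  0.   ]
(319, 223) 0.047 [0.588 0.016 0.047]
tcp [0.1605 0.5522 0.2044] jawdir yaw 73.8 down [ 0.  0. -1.] open 0.0854 t 0.6 F [-0.6  0.2  0.1]
tool shift mm [ -95.6 -367.6 -155.8] roll now lets 1.46
```

Emit:
{"name": "arm_command", "arguments": {
  "increments": [
    [[-0.006,-0.023,-0.01,0],[-0.006,-0.023,-0.01,0],[-0.006,-0.023,-0.01,0],[-0.006,-0.023,-0.01,0],[-0.006,-0.023,-0.01,0],[-0.006,-0.023,-0.01,0],[-0.006,-0.023,-0.01,0],[-0.006,-0.023,-0.01,0],[-0.006,-0.023,-0.01,0],[-0.006,-0.023,-0.01,0],[-0.006,-0.023,-0.01,0],[-0.006,-0.023,-0.01,0],[-0.006,-0.023,-0.01,0],[-0.006,-0.023,-0.01,0],[-0.006,-0.023,-0.01,0],[-0.006,-0.023,-0.01,0],[0,0,0,0]]
  ]
}}

```text
clock: 2.02
tcp_pos: [0.4833, 0.2852, 0.3048]
orientation: [-1.004, 1.324, 1.001]
wrist_force: [0.1, -0.4, -0.0]
opening: 0.0853
```

```bash
python3 - <<'E'
from h import *
go([.48,.30,.25],90)
m=cam("wrist"); save("wrist","w1.png"); print(m["xyz"])
for t,z in dict(turner=.072,pan=.065).items():
    for d in arm.silhouettes(t,"wrist")[:2]:
        w=edge(m,d["region"],z); rc=cv2.minAreaRect((w*1000).astype(np.float32)); print(t,round(d["p"],2),d["box"],rc)
E
```

```text
tcp [0.4833 0.2852 0.3048] jawdir yaw 74.2 down [ 0.003  0.001 -1.   ] open 0.0853 t 2.0167 F [ 0.1 -0.4 -0. ]
tool shift mm [54.8  7.3 13.2] roll now lets 0.7
roll deg (about down x): -15.8
[0.41533451 0.30391533 0.47481363]
turner 0.71 [284.5, 96.5, 94.3, 200.2] ((499.7135009765625, 301.4100646972656), (208.30258178710938, 48.75399398803711), 3.5476906299591064)
pan 0.62 [241.4, 77.3, 200.6, 191.5] ((459.9759521484375, 341.19622802734375), (112.79552459716797, 105.05626678466797), 22.17056655883789)
```

View pics/w1.png

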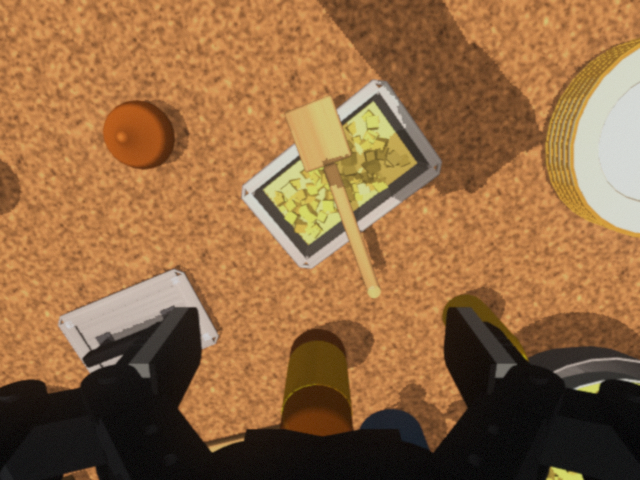

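```bash
python3 - <<'E'
from h import *
m=cam("wrist")
a=ray(m,(374,293),.074);b=ray(m,(311,104),.071);n=ray(m,(330,168),.074)
print(a,b,n,np.degrees(np.arctan2(*(b-a)[[1,0]])),np.linalg.norm((b-a)[:2]),"mid",a+(b-a)*.6)
arm.grab_frame("wrist")
d=arm.silhouettes("pan","wrist")[0]; ys,xs=np.nonzero(d["region"])
w=np.array([ray(m,p,.065)[:2] for p in zip(xs,ys)]); print("pan",cv2.minAreaRect((w*1000).astype(np.float32)))
q=[(245,190),(378,82),(440,168),(305,268)]; w=np.array([ray(m,p,.065)[:2] for p in q]); print(w, w.mean(0),np.linalg.norm(w-np.roll(w,1,0),axis=1))
print("pan yaw",np.degrees(np.arctan2(*(w[1]-w[0])[::-1])),np.degrees(np.arctan2(*(w[2]-w[3])[::-1])))
g=a+(b-a)*.54; print("grasp",g); go([g[0],g[1],.14],np.degrees(np.arctan2(*(b-a)[[1,0]]))+90)
E
```

```text
[0.59267016 0.31261272 0.074     ] [0.39345555 0.30106269 0.071     ] [0.45480782 0.30251111 0.074     ] -176.6818307166928 0.19954914913831784 mid [0.4731414 0.3056827 0.0722   ]
pan ((474.3939514160156, 306.32000732421875), (112.1139907836914, 180.00738525390625), 22.1628360748291)
[[0.45385343 0.21488364]
 [0.39129092 0.36650551]
 [0.48500208 0.40679076]
 [0.54938581 0.24940306]] [0.46988306 0.30939574] [0.10157768 0.16402213 0.10200335 0.1700475 ]
pan yaw 112.42212002679906 112.24835193320885
grasp [0.48509427 0.3063757  0.07238   ]
tcp [0.4787 0.2884 0.3039] jawdir yaw 74.5 down [-0.001  0.002 -1.   ] open 0.0854 t 2.2667 F [-0.2  0.1  0. ]
tool shift mm [163.9  -1.5  18.8] roll now lets 0.7
roll deg (about down x): -18.8
```

Emit:
{"name": "arm_command", "arguments": {
  "increments": [
    [[0.02,0,0.003,-6.3],[0.02,0,0.003,-6.3],[0.02,0,0.003,-6.3],[0.02,0,0.003,0],[0.02,0,0.003,0],[0.02,0,0.002,0],[0.02,0,0,0],[0,0,0,0],[0,0,0,0],[0,0,0,0]]
  ],
  "jaw": 110
}}

```text
clock: 3.1
tcp_pos: [0.4683, 0.3147, 0.1594]
orientation: [-1.275, 1.162, 1.281]
wrist_force: [-0.3, 0.8, -0.5]
opening: 0.0487
```

```bash
python3 - <<'E'
from h import *
go([.482,.3062,.053],93.3)
E
```

```text
tcp [0.4683 0.3147 0.1594] jawdir yaw 95.4 down [-0.002  0.003 -1.   ] open 0.0487 t 3.1 F [-0.3  0.8 -0.5]
tool shift mm [106.3 -13.  -10.1] roll now lets 0.38
roll deg (about down x): 2.1
```

Emit:
{"name": "arm_command", "arguments": {
  "increments": [
    [[0.015,-0.005,-0.004,2.0],[0.015,-0.005,-0.004,0],[0.015,-0.003,-0.002,0],[0.015,0,0,0],[0,0,0,0],[0,0,0,0],[0,0,0,0]]
  ]
}}

```text
clock: 3.68
tcp_pos: [0.4884, 0.311, 0.1099]
orientation: [-1.253, 1.16, 1.248]
wrist_force: [0.6, -0.4, -0.3]
opening: 0.0486
```

```bash
python3 - <<'E'
from h import *
go([.482,.3062,.053],93.3); m=cam("wrist")
save("wrist","w2.png")
for x in(-.12,.02,.08): print(proj(m,[.4731-x*.998,.3057-x*.058,.074]))
E
```

```text
tcp [0.4884 0.311  0.1099] jawdir yaw 93.5 down [ 0.015  0.012 -1.   ] open 0.0486 t 3.6833 F [ 0.6 -0.4 -0.3]
tool shift mm [56.8  7.6 -5. ] roll now lets 0.39
roll deg (about down x): 0.2
[314.31200606 422.81551966]
[313.65917024 192.38776282]
[313.29359292  63.3520094 ]
```

View pics/w2.png

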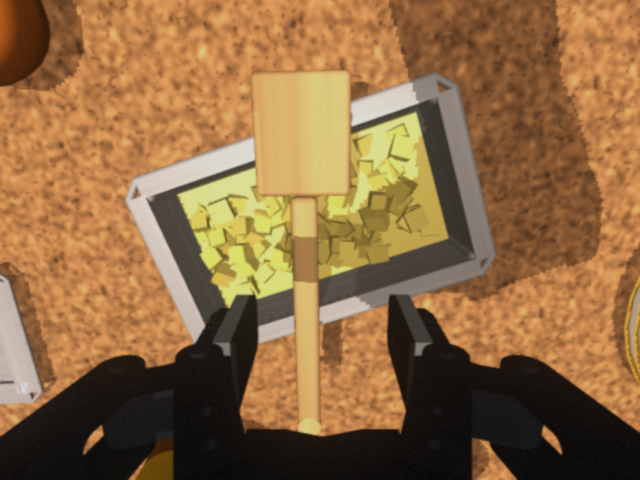

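```bash
python3 - <<'E'
from h import *
m=cam("wrist")
a=ray(m,(309,428),.074);b=ray(m,(301,70),.071);n=ray(m,(304,196),.074)
print(a,b,n,np.degrees(np.arctan2(*(b-a)[[1,0]])),np.linalg.norm((b-a)[:2]),"mid",a+(b-a)*.6)
q=[(131,192),(441,76),(493,262)]; w=np.array([ray(m,p,.065)[:2] for p in q]); print(w, (w[0]+w[2])/2,np.linalg.norm(np.diff(w,axis=0),axis=1),np.degrees(np.arctan2(*(w[1]-w[0])[::-1])))
g=a+(b-a)*.55;go([g[0],g[1],.053],93.3)
E
```

```text
[0.59791278 0.30998059 0.074     ] [0.39666504 0.29568547 0.071     ] [0.45589056 0.30006309 0.074     ] -175.93696595089335 0.20175480378104743 mid [0.47716414 0.30140352 0.0722    ]
[[0.46087589 0.20938469]
 [0.39456271 0.36358983]
 [0.48852245 0.40659672]] [0.47469917 0.30799071] [0.16785905 0.10333454] 113.26926244826332
tcp [0.4889 0.3113 0.1105] jawdir yaw 93.5 down [ 0.016  0.012 -1.   ] open 0.0484 t 3.7333 F [ 0.4 -0.3  0.2]
tool shift mm [57.3  3.2 -9.7] roll now lets 0.39
roll deg (about down x): 0.2
```

Emit:
{"name": "arm_command", "arguments": {
  "increments": [
    [[0.01,0.002,-0.005,0],[0.01,0.001,-0.004,0],[0.01,0,0,0],[0.01,0,0,0],[0.008,0,0,0],[0.005,0,0,0],[0,0,0,0],[0,0,0,0],[0,0,0,0]]
  ]
}}

```text
clock: 4.48
tcp_pos: [0.4924, 0.3067, 0.0617]
orientation: [-1.256, 1.145, 1.243]
wrist_force: [-0.0, 0.8, 0.2]
opening: 0.0483
```

```bash
python3 - <<'E'
from h import *
go([.487,.302,.053],93.8)
E
```

```text
tcp [0.4924 0.3067 0.0617] jawdir yaw 93.6 down [ 0.027  0.018 -0.999] open 0.0483 t 4.4833 F [-0.   0.8  0.2]
tool shift mm [ 8.4  5.9 -4.4] roll now lets 0.38
roll deg (about down x): -0.2
```

Emit:
{"name": "arm_command", "arguments": {
  "increments": [
    [[0.006,0.005,-0.004,0],[0.004,0.002,-0.002,0],[0,0,0,0],[0,0,0,0]]
  ]
}}

```text
clock: 4.82
tcp_pos: [0.4873, 0.3011, 0.0525]
orientation: [-1.256, 1.142, 1.242]
wrist_force: [-0.5, -0.8, 0.6]
opening: 0.0483
```

Emit:
{"name": "arm_command", "arguments": {
  "increments": [
    [[0,0,0,0],[0,0,0,0],[0,0,0,0],[0,0,0,0],[0,0,0,0],[0,0,0,0],[0,0,0,0],[0,0,0,0]]
  ],
  "jaw": 255
}}

```text
clock: 5.48
tcp_pos: [0.489, 0.3021, 0.0542]
orientation: [-1.256, 1.139, 1.241]
wrist_force: [-0.3, 0.4, 0.5]
opening: -0.0003
```

```bash
python3 - <<'E'
from h import *
go([.487,.302,.253],93.8)
E
```

```text
tcp [0.489  0.3021 0.0542] jawdir yaw 93.7 down [ 0.032  0.021 -0.999] open -0.0003 t 5.4833 F [-0.3  0.4  0.5]
tool shift mm [-198.8   -4.7    3.8] roll now lets 0.38
roll deg (about down x): -0.1
```

```bash
python3 - <<'E'
from h import *
save("wrist","w3.png")
E
```

```text
(no output)
```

View pics/w3.png

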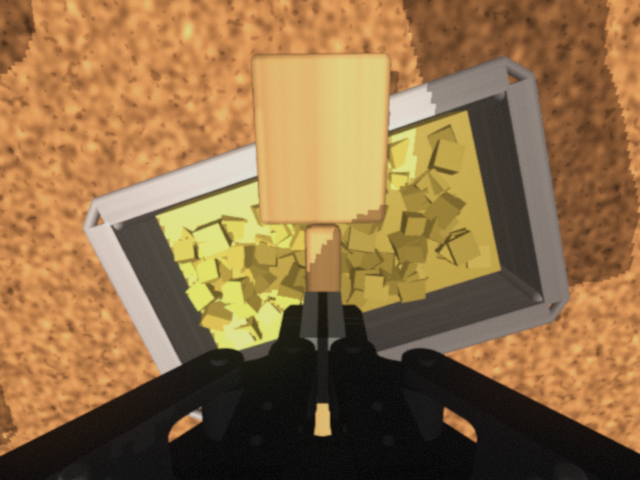

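```bash
python3 - <<'E'
from h import *
m=cam("wrist"); s=arm.get_state(); M=R.from_rotvec(s["orientation"]).as_matrix(); print(m["xyz"],s["tcp_pos"])
for k in (0,-.019,-.04): print("tcp proj",k,proj(m,s["tcp_pos"]+M[:,0]*k))
for z in (.05,.06,.071): print("blade w at z",z,np.linalg.norm(ray(m,(255,140),z)-ray(m,(389,140),z)))
q=[(88,222),(520,62),(565,305)]; 
for z in (.055,.065,.075):
  w=np.array([ray(m,p,z)[:2] for p in q]); print(z,(w[0]+w[2])/2,np.linalg.norm(np.diff(w,axis=0),axis=1),np.degrees(np.arctan2(*(w[1]-w[0])[::-1])))
for p in((320,54),(322,225)): print(ray(m,p,.073))
E
```

```text
[0.41367434 0.2939031  0.22185504] [0.48903995 0.30215794 0.05414262]
tcp proj 0 [323.05082846 286.16850019]
tcp proj -0.019 [323.10732846 304.34796586]
tcp proj -0.04 [323.1863946  329.78832319]
blade w at z 0.05 0.05453651650308934
blade w at z 0.06 0.051363114377489125
blade w at z 0.071 0.047872372039328835
0.055 [0.47845614 0.30760076] [0.18264753 0.10787616] 113.37023511532753
0.065 [0.47457362 0.30677983] [0.17170105 0.1014109 ] 113.37023511532753
0.075 [0.4706911 0.3059589] [0.16075457 0.09494564] 113.37023511532753
[0.39683683 0.29481434 0.073     ]
[0.45557577 0.29922189 0.073     ]
```

```bash
python3 - <<'E'
import cv2
im=cv2.imread("pics/w3.png")[200:480,220:430]; im2=cv2.imread("pics/w2.png")[260:480,180:460]
a=cv2.resize(im,(450,600),interpolation=2)
cv2.imwrite("pics/c3.png",a)
E
```

```text
(no output)
```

View pics/c3.png

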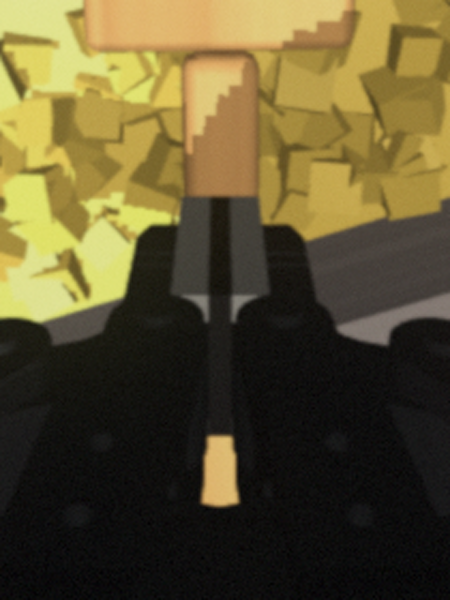

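```bash
python3 - <<'E'
from h import *
m=cam("wrist"); s=arm.get_state(); M=R.from_rotvec(s["orientation"]).as_matrix()
for x in (0,-.006,-.015,-.025):
  for y in (-.011,0,.011): print(x,y,[np.round(proj(m,s["tcp_pos"]+M@[x,y,z])) for z in (.0243,0.007)])
E
```

```text
0 -0.011 [array([377., 309.]), array([339., 309.])]
0 0 [array([378., 286.]), array([339., 286.])]
0 0.011 [array([379., 263.]), array([339., 263.])]
-0.006 -0.011 [array([379., 315.]), array([339., 315.])]
-0.006 0 [array([380., 292.]), array([339., 292.])]
-0.006 0.011 [array([381., 267.]), array([340., 267.])]
-0.015 -0.011 [array([381., 325.]), array([340., 325.])]
-0.015 0 [array([382., 300.]), array([340., 300.])]
-0.015 0.011 [array([384., 275.]), array([341., 275.])]
-0.025 -0.011 [array([385., 337.]), array([341., 337.])]
-0.025 0 [array([386., 311.]), array([341., 311.])]
-0.025 0.011 [array([387., 284.]), array([342., 284.])]
```

Emit:
{"name": "arm_command", "arguments": {
  "increments": [
    [[-0.008,0,0,0],[-0.01,0,0,0],[-0.01,0,0,0],[-0.008,0,0,0],[0,0,0,0],[0,0,0,0],[0,0,0,0]]
  ]
}}

```text
clock: 6.12
tcp_pos: [0.4888, 0.3018, 0.096]
orientation: [-1.257, 1.136, 1.239]
wrist_force: [-1.0, -0.3, -0.5]
opening: 0.0001
```

```bash
python3 - <<'E'
from h import *
go([.487,.302,.253],93.8); m=cam("wrist")
save("wrist","w4.png")
s=cv2.cvtColor(arm.grab_frame("side"),cv2.COLOR_RGB2BGR)
a=cv2.imread("pics/w4.png")[30:450,120:540]; b=cv2.resize(s[110:250,190:320],(390,420),interpolation=2)
cv2.imwrite("pics/c4.png",np.hstack([a[:, :400],b]))
E
```

```text
tcp [0.4888 0.3018 0.096 ] jawdir yaw 93.7 down [ 0.035  0.022 -0.999] open 0.0001 t 6.1167 F [-1.  -0.3 -0.5]
tool shift mm [-156.9   -4.     3.5] roll now lets 0.38
roll deg (about down x): -0.1
```

View pics/c4.png

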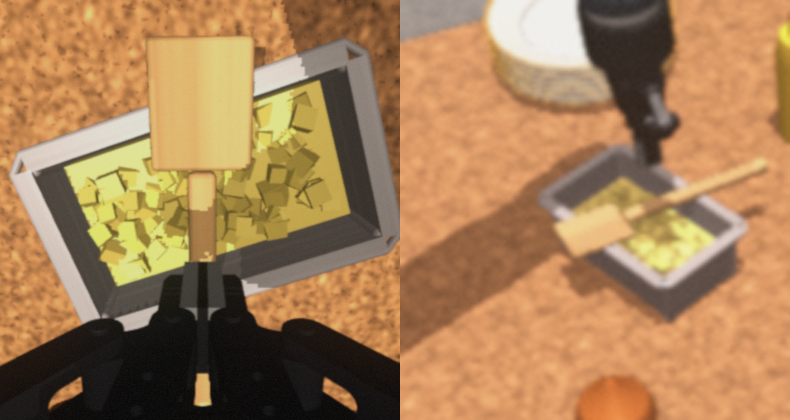

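```bash
python3 - <<'E'
from h import *
m=cam("side"); t=arm.get_state()["tcp_pos"]; print(t,proj(m,t))
for dz in (.02,.04): print(proj(m,t+[0,0,dz]))
for p in ((765,163),(580,235)): u=(190+(p[0]-400)/3,110+p[1]/3); print(u,ray(m,u,.073))
u=(190+248/3,110+160/3); print(u,[ray(m,u,z) for z in (.09,.11,.13)])
for q in ((545,195),(670,290),(745,228),(625,150)): u=(190+(q[0]-400)/3,110+q[1]/3); print("pan",ray(m,u,.065))
mw=cam("wrist")
for x in (-.12,.02,.08): print(proj(mw,[.4772-x*.998,.3014-x*.07,.073]))
E
```

```text
[0.48834458 0.30159291 0.09537104] [273.64342454 170.97204029]
[272.88418517 165.38914676]
[272.10726868 159.67626848]
(311.6666666666667, 164.33333333333334) [0.60167412 0.30495027 0.073     ]
(250.0, 188.33333333333331) [0.41287605 0.28878233 0.073     ]
(272.6666666666667, 163.33333333333334) [array([0.49873893, 0.338114  , 0.09      ]), array([0.49245809, 0.31567852, 0.11      ]), array([0.48617724, 0.29324304, 0.13      ])]
pan [0.40272794 0.36224613 0.065     ]
pan [0.46309311 0.19687975 0.065     ]
pan [0.55306278 0.24013604 0.065     ]
pan [0.49185217 0.389346   0.065     ]
[324.26892292 442.58359034]
[322.89401162 206.06870675]
[322.09701809  68.9683494 ]
```

Emit:
{"name": "arm_command", "arguments": {
  "increments": [
    [[0,0,0,0],[0,0,0,0],[0,0,0,0],[0,0,0,0],[0,0,0,0],[0.008,0,0,0],[0.01,0,0,0],[0.01,0,0,0],[0.01,0,0,0],[0.008,0,0,0],[0,0,0,0],[0,0,0,0]]
  ],
  "jaw": 110
}}

```text
clock: 7.22
tcp_pos: [0.4869, 0.3012, 0.0403]
orientation: [-1.256, 1.144, 1.243]
wrist_force: [-0.4, 0.8, -0.3]
opening: 0.0485
```

```bash
python3 - <<'E'
from h import *
go([.487,.302,.030],93.8)
E
```

```text
tcp [0.4869 0.3012 0.0403] jawdir yaw 93.7 down [ 0.028  0.019 -0.999] open 0.0485 t 7.2167 F [-0.4  0.8 -0.3]
tool shift mm [10.4  0.2  0.6] roll now lets 0.38
roll deg (about down x): -0.1
```

Emit:
{"name": "arm_command", "arguments": {
  "increments": [
    [[0.007,0,0,0],[0.005,0,0,0],[0,0,0,0],[0,0,0,0]]
  ]
}}

```text
clock: 7.55
tcp_pos: [0.4874, 0.3015, 0.0272]
orientation: [-1.256, 1.144, 1.243]
wrist_force: [0.0, 0.5, 0.0]
opening: 0.0486
```

Emit:
{"name": "arm_command", "arguments": {
  "increments": [
    [[0,0,0,0],[0,0,0,0],[0,0,0,0],[0,0,0,0],[0,0,0,0],[0,0,0,0],[0,0,0,0],[0,0,0,0]]
  ],
  "jaw": 255
}}

```text
clock: 8.22
tcp_pos: [0.4886, 0.3021, 0.0287]
orientation: [-1.256, 1.141, 1.242]
wrist_force: [0.5, -0.2, -0.5]
opening: 0.0124
```

Emit:
{"name": "arm_command", "arguments": {
  "increments": [
    [[-0.006,0,0,0],[-0.01,0,0,0],[-0.015,0,0,0],[-0.015,0,0,0],[-0.015,0,0,0],[-0.015,0,0,0],[-0.015,0,0,0],[-0.015,0,0,0],[-0.015,0,0,0],[-0.015,0,0,0],[-0.015,0,0,0],[-0.01,0,0,0],[0,0,0,0],[0,0,0,0],[0,0,0,0]]
  ]
}}

```text
clock: 9.47
tcp_pos: [0.4828, 0.2984, 0.2092]
orientation: [-1.257, 1.135, 1.238]
wrist_force: [0.5, 0.2, -0.8]
opening: 0.0128
```

```bash
python3 - <<'E'
from h import *
# plate: blue rim points in top picture, ellipse fit
im=cv2.imread("pics/top0.png"); hsv=cv2.cvtColor(im,cv2.COLOR_BGR2HSV); roi=im[240:325,400:485].astype(int)
mk=((roi.min(2)>0)&(roi[:,:,0]>roi[:,:,2]-5)&(roi.max(2)>90)).astype(np.uint8)
c=max(cv2.findContours(mk,0,2)[0],key=cv2.contourArea)
m=cam("top"); w=np.array([ray(m,p+[400,240],.02)[:2] for p in c[:,0]]).astype(np.float32)
print("plate",cv2.minEnclosingCircle(w),cv2.fitEllipse(w))
go([.435,-.30,.23])
save("side","s5.png")
for d in arm.silhouettes("turner","side")[:2]: print(d["p"],d["box"])
E
```

```text
plate ((0.43636399507522583, -0.3169839382171631), 0.09514724463224411) ((0.43623220920562744, -0.31700366735458374), (0.1866735965013504, 0.18807941675186157), 7.397572040557861)
tcp [0.4828 0.2984 0.2092] jawdir yaw 93.7 down [ 0.037  0.023 -0.999] open 0.0128 t 9.4667 F [ 0.5  0.2 -0.8]
tool shift mm [ -36.3   84.8 -593.6] roll now lets 0.37
0.85 [228.8, 107.6, 79.8, 33.6]
0.67 [319.1, 224.0, 72.6, 59.6]
```

Emit:
{"name": "arm_command", "arguments": {
  "increments": [
    [[-0.002,0,-0.01,0],[-0.002,0.004,-0.02,0],[-0.002,0.004,-0.032,0],[-0.001,0.004,-0.034,0],[-0.001,0.004,-0.034,0],[-0.001,0.004,-0.034,0],[-0.001,0.004,-0.034,0],[-0.001,0.004,-0.034,0],[-0.001,0.004,-0.034,0],[-0.001,0.004,-0.034,0],[-0.001,0.004,-0.034,0],[-0.001,0.004,-0.034,0],[-0.001,0.004,-0.034,0],[-0.001,0.004,-0.034,0],[-0.001,0.004,-0.034,0],[-0.001,0.004,-0.034,0],[-0.001,0.004,-0.034,0],[-0.001,0.004,-0.03,0],[0,0.002,-0.02,0],[0,0,-0.01,0]]
  ]
}}

```text
clock: 11.23
tcp_pos: [0.4322, -0.3372, 0.2022]
orientation: [-1.245, 1.154, 1.26]
wrist_force: [-0.0, -0.1, -0.1]
opening: 0.0124
```

Emit:
{"name": "arm_command", "arguments": {
  "increments": [
    [[0,0,0,0],[0,0,0,0],[0,0,0,0],[0,0,0,0]]
  ]
}}

```text
clock: 11.57
tcp_pos: [0.4302, -0.3365, 0.2002]
orientation: [-1.239, 1.154, 1.262]
wrist_force: [0.1, 0.3, 0.7]
opening: 0.0127
```

```bash
python3 - <<'E'
from h import *
go([.446,-.317,.06],93.7); m=cam("wrist")
save("wrist","w6.png")
for d in arm.silhouettes("plate","wrist")[:2]:
    w=edge(m,d["region"],.02); print(d["p"],d["box"],cv2.minEnclosingCircle(w.astype(np.float32)))
E
```

```text
tcp [ 0.4302 -0.3365  0.2002] jawdir yaw 93.6 down [ 0.007  0.027 -1.   ] open 0.0127 t 11.5667 F [0.1 0.3 0.7]
tool shift mm [140.8 -15.9  14.8] roll now lets -0.86
roll deg (about down x): -0.1
0.77 [227.0, 118.9, 222.5, 183.4] ((0.4375074505805969, -0.27689510583877563), 0.08345592021942139)
```

View pics/w6.png

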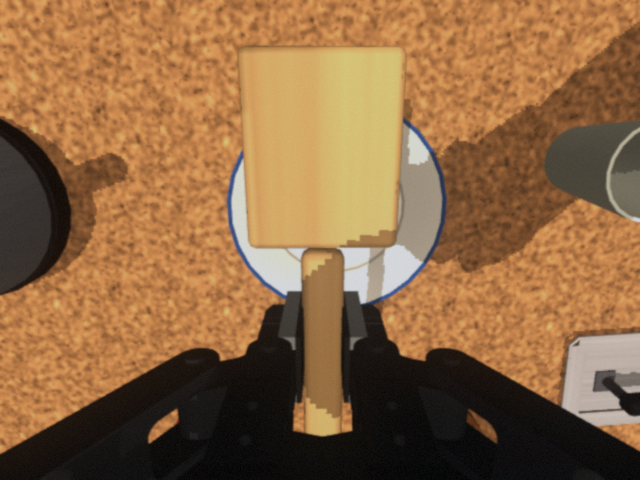

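```bash
python3 - <<'E'
from h import *
m=cam("wrist"); im=cv2.imread("pics/w6.png").astype(int)
b=(im[:,:,0]>im[:,:,2]+35)&(im[:,:,0]>70); ys,xs=np.nonzero(b); k=(xs>215)&(xs<460)&(ys>90)&(ys<310)
w=np.array([ray(m,p,.02)[:2] for p in zip(xs[k],ys[k])])
A=np.c_[2*w,np.ones(len(w))]; s=np.linalg.lstsq(A,(w**2).sum(1),rcond=None)[0]; print(len(w),s[:2],np.sqrt(s[2]+s[0]**2+s[1]**2))
E
```

```text
1028 [ 0.43472704 -0.31918131] 0.09315244432857138
```

Emit:
{"name": "arm_command", "arguments": {
  "increments": [
    [[0.01,-0.004,0.004,0],[0.015,-0.004,0.004,0],[0.018,-0.004,0.004,0],[0.018,-0.002,0.002,0],[0.018,0,0,0],[0.018,0,0,0],[0.018,0,0,0],[0.015,0,0,0],[0.012,0,0,0],[0.008,0,0,0],[0,0,0,0],[0,0,0,0],[0,0,0,0]]
  ]
}}

```text
clock: 12.75
tcp_pos: [0.4499, -0.303, 0.0418]
orientation: [-1.252, 1.142, 1.271]
wrist_force: [-0.5, 0.5, 0.1]
opening: 0.0123
```

```bash
python3 - <<'E'
from h import *
go([.446,-.318,-.012],93.7)
E
```

```text
tcp [ 0.4499 -0.303   0.0418] jawdir yaw 94.5 down [ 0.01   0.028 -1.   ] open 0.0123 t 12.75 F [-0.5  0.5  0.1]
tool shift mm [ 53.3   5.8 -16. ] roll now lets -0.81
roll deg (about down x): 0.8
```

Emit:
{"name": "arm_command", "arguments": {
  "increments": [
    [[0.01,0.002,-0.006,0],[0.01,0.002,-0.006,0],[0.01,0.001,-0.003,0],[0.008,0,0,0],[0.005,0,0,0],[0.003,0,0,0],[0,0,0,0],[0,0,0,0]]
  ]
}}

```text
clock: 13.42
tcp_pos: [0.4479, -0.3211, -0.0077]
orientation: [-1.255, 1.143, 1.266]
wrist_force: [0.0, -0.1, -0.1]
opening: 0.0126
```

```bash
python3 - <<'E'
from h import *
go([.446,-.318,-.012],93.7)
E
```

```text
tcp [ 0.4479 -0.3211 -0.0077] jawdir yaw 94.5 down [ 0.014  0.024 -1.   ] open 0.0126 t 13.4167 F [ 0.  -0.1 -0.1]
tool shift mm [4.3 1.7 3.1] roll now lets -0.83
roll deg (about down x): 0.8
```

Emit:
{"name": "arm_command", "arguments": {
  "increments": [
    [[0.003,0,0,0],[0.002,0,0,0],[0,0,0,0],[0,0,0,0]]
  ]
}}

```text
clock: 13.75
tcp_pos: [0.4486, -0.321, -0.0125]
orientation: [-1.257, 1.143, 1.266]
wrist_force: [-0.0, -0.3, -0.2]
opening: 0.0127
```

Emit:
{"name": "arm_command", "arguments": {
  "increments": [
    [[0.003,0,0,0],[0.001,0,0,0],[0,0,0,0],[0,0,0,0]]
  ]
}}

```text
clock: 14.08
tcp_pos: [0.4493, -0.3213, -0.0161]
orientation: [-1.258, 1.143, 1.265]
wrist_force: [-0.8, 0.5, -0.2]
opening: 0.0127
```

Emit:
{"name": "arm_command", "arguments": {
  "increments": [
    [[0.001,0,0,0],[0,0,0,0],[0,0,0,0],[0,0,0,0],[0,0,0,0],[0,0,0,0],[0,0,0,0],[0,0,0,0]]
  ],
  "jaw": 120
}}

```text
clock: 14.75
tcp_pos: [0.4497, -0.3216, -0.0167]
orientation: [-1.259, 1.142, 1.264]
wrist_force: [0.4, 0.9, 0.4]
opening: 0.0453
```

Emit:
{"name": "arm_command", "arguments": {
  "increments": [
    [[-0.008,0,0,0],[-0.015,0,0,0],[-0.02,0,0,0],[-0.025,0,0,0],[-0.03,0,0,0],[-0.03,0,0,0],[-0.03,0,0,0],[-0.03,0,0,0],[-0.02,0,0,0],[-0.01,0,0,0],[0,0,0,0],[0,0,0,0]]
  ],
  "jaw": 80
}}

```text
clock: 15.75
tcp_pos: [0.4439, -0.3249, 0.2173]
orientation: [-1.259, 1.143, 1.264]
wrist_force: [-1.1, 0.3, -0.5]
opening: 0.0585
```

```bash
python3 - <<'E'
from h import *
go([.59,.017,.25],90); m=cam("wrist")
save("wrist","w7.png")
mt=cam("top"); arm.grab_frame("top")
for t,z in dict(lid=.013,turner=.025,plate=.02).items():
  for d in arm.silhouettes(t,"top")[:1]:
    w=edge(mt,d["region"],z); print(t,d["p"],cv2.minAreaRect((w*1000).astype(np.float32)))
E
```

```text
tcp [ 0.4439 -0.3249  0.2173] jawdir yaw 94.5 down [ 0.016  0.022 -1.   ] open 0.0585 t 15.75 F [-1.1  0.3 -0.5]
tool shift mm [ -22.8 -173.   329.9] roll now lets -0.84
roll deg (about down x): 4.5
lid 0.63 ((594.9409790039062, 17.918014526367188), (110.5870132446289, 177.55142211914062), 6.925836563110352)
turner 0.92 ((464.3260192871094, -319.1380615234375), (201.75279235839844, 47.26954650878906), 4.2250590324401855)
plate 0.75 ((427.1478271484375, -299.739990234375), (176.93252563476562, 148.2158203125), 45.7496452331543)
```

View pics/w7.png

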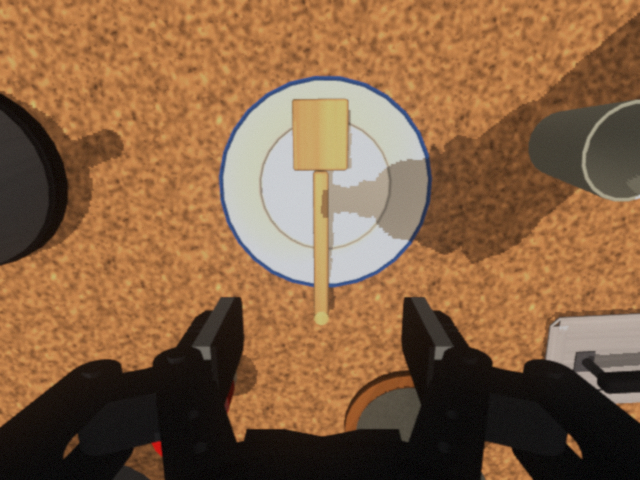

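Emit:
{"name": "arm_command", "arguments": {
  "increments": [
    [[0,0,0.015,0],[0,0,0.03,0],[0,0,0.034,0],[0,0,0.034,0],[0,0,0.034,0],[0,0,0.034,0],[0,0,0.034,0],[0,0,0.034,0],[0,0,0.034,0],[0,0,0.03,0],[0,0,0.02,0],[0,0,0.01,0],[0,0,0,0]]
  ]
}}

```text
clock: 17.08
tcp_pos: [0.4052, 0.0347, 0.2097]
orientation: [-1.231, 1.154, 1.288]
wrist_force: [-0.2, 0.7, -0.1]
opening: 0.0588
```

Emit:
{"name": "arm_command", "arguments": {
  "increments": [
    [[0,0,0,7],[0,0,0,7],[0,0,0,7],[0,0,0,7],[0,0,0,7],[0,0,0,7],[0,0,0,7],[0,0,0,7],[0,0,0,7],[0,0,0,7],[0,0,0,7],[0,0,0,7],[0,0,0,0],[0,0,0,0],[0,0,0,0]]
  ]
}}

```text
clock: 18.33
tcp_pos: [0.3983, 0.0257, 0.1984]
orientation: [-0.085, 1.6, 0.142]
wrist_force: [0.3, -0.2, -0.3]
opening: 0.0587
```

```bash
python3 - <<'E'
from h import *
go([.58,.017,.22],7)
E
```

```text
tcp [0.3983 0.0257 0.1984] jawdir yaw 8.3 down [-0.035  0.033 -0.999] open 0.0587 t 18.3333 F [ 0.3 -0.2 -0.3]
tool shift mm [-28.3 -33.6 177.8] roll now lets 1.31
roll deg (about down x): 1.3
```

Emit:
{"name": "arm_command", "arguments": {
  "increments": [
    [[-0.003,-0.002,0.012,1.3],[-0.003,-0.004,0.02,0],[-0.003,-0.004,0.02,0],[-0.003,-0.004,0.02,0],[-0.003,-0.004,0.02,0],[-0.003,-0.004,0.02,0],[-0.003,-0.004,0.02,0],[-0.003,-0.004,0.02,0],[-0.003,-0.003,0.015,0],[0,0,0.01,0],[0,0,0,0],[0,0,0,0],[0,0,0,0]]
  ]
}}

```text
clock: 19.42
tcp_pos: [0.5839, 0.0116, 0.2133]
orientation: [-0.086, 1.609, 0.143]
wrist_force: [0.3, 0.5, 0.0]
opening: 0.0585
```

```bash
python3 - <<'E'
from h import *
go([.592,.017,.12],7); m=cam("wrist")
save("wrist","w8.png")
for d in arm.silhouettes("lid","wrist")[:1]:
    w=edge(m,d["region"],.013); print("lid",d["p"],d["box"],cv2.minAreaRect((w*1000).astype(np.float32)))
E
```

```text
tcp [0.5839 0.0116 0.2133] jawdir yaw 8.3 down [-0.044  0.033 -0.998] open 0.0585 t 19.4167 F [0.3 0.5 0. ]
tool shift mm [93.   0.5 12.4] roll now lets 1.32
roll deg (about down x): 1.3
lid 0.78 [282.4, 106.6, 126.1, 192.3] ((593.8179321289062, 14.857757568359375), (110.0295639038086, 177.8396759033203), 7.0525031089782715)
```

View pics/w8.png

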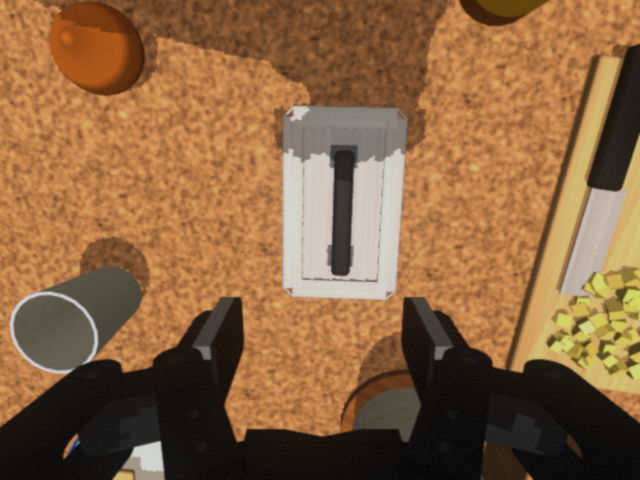

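```bash
python3 - <<'E'
from h import *
m=cam("wrist")
a=ray(m,(345,152),.056);b=ray(m,(341,274),.056); print(a,b,(a+b)/2,np.linalg.norm(a-b),np.degrees(np.arctan2(*(a-b)[[1,0]])))
g=(a+b)/2; go([g[0],g[1],.07],7)
E
```

```text
[0.58742765 0.06614253 0.056     ] [ 0.59993049 -0.03361748  0.056     ] [0.59367907 0.01626252 0.056     ] 0.10054044654818484 97.14358437752172
tcp [0.5836 0.0117 0.2136] jawdir yaw 8.3 down [-0.044  0.033 -0.998] open 0.0589 t 19.5167 F [0.2 0.  0. ]
tool shift mm [143.   -2.5  16.2] roll now lets 1.32
roll deg (about down x): 1.3
```

Emit:
{"name": "arm_command", "arguments": {
  "increments": [
    [[0.01,0,0.004,1.3],[0.016,0,0.004,0],[0.018,0,0.004,0],[0.018,-0.001,0.003,0],[0.018,-0.001,0,0],[0.018,0,0,0],[0.018,0,0,0],[0.015,0,0,0],[0.01,0,0,0],[0.006,0,0,0],[0,0,0,0],[0,0,0,0],[0,0,0,0]]
  ]
}}

```text
clock: 20.6
tcp_pos: [0.5869, 0.0179, 0.0567]
orientation: [-0.061, 1.611, 0.117]
wrist_force: [-0.4, -0.0, 0.4]
opening: 0.0585
```

```bash
python3 - <<'E'
from h import *
go([.594,.016,.004],7.1)
E
```

```text
tcp [0.5869 0.0179 0.0567] jawdir yaw 6.5 down [-0.044  0.033 -0.998] open 0.0585 t 20.6 F [-0.4 -0.   0.4]
tool shift mm [52.3 -4.6  9. ] roll now lets 1.36
roll deg (about down x): -0.6
```

Emit:
{"name": "arm_command", "arguments": {
  "increments": [
    [[0.01,-0.001,0.003,0],[0.012,-0.001,0.003,0],[0.01,-0.001,0.001,0],[0.008,0,0,0],[0.006,0,0,0],[0.004,0,0,0],[0,0,0,0],[0,0,0,0]]
  ]
}}

```text
clock: 21.27
tcp_pos: [0.5948, 0.0169, 0.0026]
orientation: [-0.061, 1.607, 0.116]
wrist_force: [-0.0, -0.3, -0.1]
opening: 0.059
```

```bash
python3 - <<'E'
from h import *
go([.592,.0175,.004],7.1)
E
```

```text
tcp [0.5948 0.0169 0.0026] jawdir yaw 6.5 down [-0.04   0.033 -0.999] open 0.059 t 21.2667 F [-0.  -0.3 -0.1]
tool shift mm [-1.3  0.9 -2.8] roll now lets 1.36
roll deg (about down x): -0.6
```

Emit:
{"name": "arm_command", "arguments": {
  "increments": [
    [[0,0,-0.002,-0.6],[0,0,0,0],[0,0,0,0],[0,0,0,0],[0,0,0,0],[0,0,0,0],[0,0,0,0],[0,0,0,0],[0,0,0,0],[0,0,0,0]]
  ],
  "jaw": 255
}}

```text
clock: 22.1
tcp_pos: [0.5931, 0.0166, 0.0039]
orientation: [-0.07, 1.605, 0.125]
wrist_force: [-0.1, 0.2, -1.3]
opening: 0.0149
```

```bash
python3 - <<'E'
from h import *
go([.592,.0175,.15],7.1)
E
```

```text
tcp [0.5931 0.0166 0.0039] jawdir yaw 7.1 down [-0.038  0.032 -0.999] open 0.0149 t 22.1 F [-0.1  0.2 -1.3]
tool shift mm [-145.8    6.4   -5.9] roll now lets 1.35
roll deg (about down x): 0.0
```

Emit:
{"name": "arm_command", "arguments": {
  "increments": [
    [[-0.005,0,0,0],[-0.01,0,0,0],[-0.016,0.001,-0.001,0],[-0.018,0.001,-0.001,0],[-0.018,0.001,-0.001,0],[-0.018,0.001,-0.001,0],[-0.018,0.001,-0.001,0],[-0.018,0.001,-0.001,0],[-0.018,0.001,-0.001,0],[-0.015,0,0,0],[-0.01,0,0,0],[0,0,0,0],[0,0,0,0]]
  ]
}}

```text
clock: 23.18
tcp_pos: [0.5897, 0.0174, 0.1836]
orientation: [-0.071, 1.605, 0.125]
wrist_force: [0.0, 0.1, -1.1]
opening: 0.0149
```

Emit:
{"name": "arm_command", "arguments": {
  "increments": [
    [[0,0,-0.006,0],[0,0,-0.012,0],[0,0,-0.016,0],[0,0,-0.018,0],[0,0,-0.018,0],[0,0,-0.018,0],[0,0,-0.018,0],[0,0,-0.016,0],[0,0,-0.01,0],[0,0,-0.006,0],[0,0,0,0],[0,0,0,0]]
  ]
}}

```text
clock: 24.18
tcp_pos: [0.4336, 0.0008, 0.1781]
orientation: [-0.068, 1.625, 0.128]
wrist_force: [0.5, 0.2, -2.7]
opening: 0.0148
```

```bash
python3 - <<'E'
from h import *
go([.474,.307,.17],22.5)
E
```

```text
tcp [0.4336 0.0008 0.1781] jawdir yaw 7.2 down [-0.059  0.034 -0.998] open 0.0148 t 24.1833 F [ 0.5  0.2 -2.7]
tool shift mm [ 16.3 298.3  78.7] roll now lets 1.28
roll deg (about down x): -15.3
```

Emit:
{"name": "arm_command", "arguments": {
  "increments": [
    [[0,0.008,0.002,0],[0,0.016,0.004,0],[0,0.02,0.005,0],[0,0.022,0.006,0],[0,0.022,0.006,0],[0,0.022,0.006,0],[0,0.022,0.006,0],[0,0.022,0.006,0],[0,0.022,0.006,0],[0,0.022,0.006,0],[0,0.022,0.006,0],[0,0.022,0.006,0],[0,0.02,0.005,0],[0,0.016,0.004,0],[0,0.01,0.003,0],[0,0,0,0],[0,0,0,0]]
  ]
}}

```text
clock: 25.6
tcp_pos: [0.4858, 0.3264, 0.1808]
orientation: [-0.067, 1.621, 0.137]
wrist_force: [0.5, -0.1, -2.2]
opening: 0.0148
```

Emit:
{"name": "arm_command", "arguments": {
  "increments": [
    [[0,0,0,-4],[0,0,0,-5],[0,0,0,-4],[0,0,0,-2.5],[0,0,0,0],[0,0,0,0],[0,0,0,0],[0,0,0,0]]
  ]
}}

```text
clock: 26.27
tcp_pos: [0.4855, 0.3236, 0.1786]
orientation: [-0.281, 1.597, 0.359]
wrist_force: [-1.0, -0.6, -1.8]
opening: 0.015
```

```bash
python3 - <<'E'
from h import *
go([.474,.307,.13],22.8)
m=cam("wrist"); save("wrist","w9.png"); print(m["xyz"])
E
```

```text
tcp [0.4855 0.3236 0.1786] jawdir yaw 23.3 down [-0.058  0.038 -0.998] open 0.015 t 26.2667 F [-1.  -0.6 -1.8]
tool shift mm [ 48.6 -13.5 -15.3] roll now lets 1.61
roll deg (about down x): 0.5
[0.46782971 0.38110049 0.35248118]
```

View pics/w9.png

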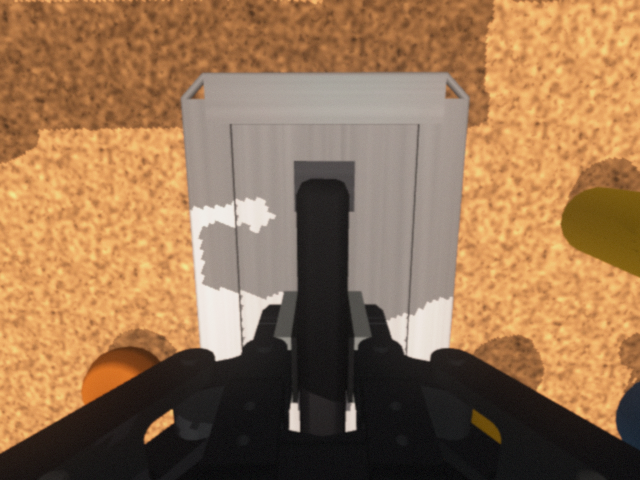

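```bash
cat >> h.py <<'E'
def tf(m,uv,xt):  # pixel -> tool-frame point on plane tool-x = xt
    s=arm.get_state(); M=R.from_rotvec(s["orientation"]).as_matrix()
    K=np.array(m["camera_matrix"]); d=M.T@(rot(m)@(np.linalg.inv(K)@[uv[0],uv[1],1]*[1,-1,-1])); o=M.T@(np.array(m["xyz"])-s["tcp_pos"])
    return o+d*(xt-o[0])/d[0]
E
python3 - <<'E'
from h import *
m=cam("wrist")
print("bar end",tf(m,(323.5,180),-.0525), "edges",tf(m,(299,210),-.0525),tf(m,(349,210),-.0525))
for p in ((185,100),(468,98),(203,350),(451,350),(326,74)): print(p,np.round(tf(m,p,-.009),4))
d=arm.silhouettes("lid","wrist")[0]; print(d["p"],d["box"])
r=d["region"]
for y in (110,150,200,250): xs=np.nonzero(r[y])[0]; print(y,np.round(tf(m,(xs.min(),y),-.009),4),np.round(tf(m,(xs.max()+1,y),-.009),4))
E
```

```text
bar end [-0.0525      0.05384714  0.00011138] edges [-0.0525      0.04512128 -0.00702306] [-0.0525      0.0451163   0.00754759]
(185, 100) [-0.009   0.0776 -0.0512]
(468, 98) [-0.009   0.0783  0.0538]
(203, 350) [-0.009  -0.0269 -0.0529]
(451, 350) [-0.009  -0.027   0.0566]
(326, 74) [-0.009   0.0866  0.0011]
0.86 [178.2, 71.3, 291.6, 364.6]
110 [-0.009   0.074  -0.0526] [-0.009   0.0739  0.0546]
150 [-0.009   0.0594 -0.0529] [-0.009   0.0593  0.0549]
200 [-0.009   0.04   -0.0531] [-0.009   0.0399  0.0551]
250 [-0.009   0.0192 -0.0529] [-0.009   0.0191  0.0554]
```

```bash
cat >> h.py <<'E'
def bar(h,c=(.4745,.307)):
    s=arm.get_state(); M=R.from_rotvec(s["orientation"]).as_matrix(); o=M@[-.043,.0007,.0008]
    print("bar now",np.round(s["tcp_pos"]+o,4)); go(np.array([c[0],c[1],.102+h])-o,22.8)
E
python3 - <<'E'
from h import *
bar(.03)
E
```

```text
bar now [0.4885 0.3231 0.2216]
tcp [0.4855 0.3238 0.1787] jawdir yaw 23.3 down [-0.058  0.038 -0.998] open 0.0152 t 26.3667 F [-1.1 -0.2 -2.4]
tool shift mm [ 89.6 -14.4 -15.7] roll now lets 1.61
roll deg (about down x): 0.5
```

Emit:
{"name": "arm_command", "arguments": {
  "increments": [
    [[0.008,-0.003,-0.003,0.5],[0.014,-0.004,-0.004,0],[0.014,-0.004,-0.004,0],[0.014,-0.003,-0.004,0],[0.014,0,0,0],[0.012,0,0,0],[0.008,0,0,0],[0.004,0,0,0],[0,0,0,0],[0,0,0,0],[0,0,0,0]]
  ]
}}

```text
clock: 27.28
tcp_pos: [0.4739, 0.3088, 0.0896]
orientation: [-0.271, 1.592, 0.351]
wrist_force: [0.2, -0.0, -1.8]
opening: 0.0151
```

```bash
python3 - <<'E'
from h import *
bar(.014)
E
```

```text
bar now [0.4766 0.308  0.1326]
tcp [0.4739 0.3088 0.0896] jawdir yaw 22.6 down [-0.053  0.041 -0.998] open 0.0151 t 27.2833 F [ 0.2 -0.  -1.8]
tool shift mm [16.6 -1.1 -1.8] roll now lets 1.61
roll deg (about down x): -0.2
```

Emit:
{"name": "arm_command", "arguments": {
  "increments": [
    [[0.006,-0.001,-0.002,0],[0.006,0,0,0],[0.004,0,0,0],[0,0,0,0],[0,0,0,0],[0,0,0,0]]
  ]
}}

```text
clock: 27.78
tcp_pos: [0.4733, 0.3086, 0.0741]
orientation: [-0.27, 1.588, 0.351]
wrist_force: [0.1, 0.3, -1.8]
opening: 0.0151
```

```bash
python3 - <<'E'
from h import *
bar(.006)
E
```

```text
bar now [0.4759 0.3077 0.1171]
tcp [0.4733 0.3086 0.0741] jawdir yaw 22.6 down [-0.049  0.042 -0.998] open 0.0151 t 27.7833 F [ 0.1  0.3 -1.8]
tool shift mm [ 9.1 -0.7 -1.3] roll now lets 1.61
roll deg (about down x): -0.2
```

Emit:
{"name": "arm_command", "arguments": {
  "increments": [
    [[0.003,-0.001,-0.001,0],[0.003,0,0,0],[0.002,0,0,0],[0,0,0,0],[0,0,0,0],[0,0,0,0]]
  ]
}}

```text
clock: 28.28
tcp_pos: [0.4725, 0.3076, 0.0655]
orientation: [-0.27, 1.587, 0.351]
wrist_force: [0.5, -0.0, -3.2]
opening: 0.0147
```

```bash
python3 - <<'E'
from h import *
bar(.0)
E
```

```text
bar now [0.4751 0.3067 0.1084]
tcp [0.4725 0.3076 0.0655] jawdir yaw 22.6 down [-0.048  0.043 -0.998] open 0.0147 t 28.2833 F [ 0.5 -0.  -3.2]
tool shift mm [ 6.4  0.1 -0.2] roll now lets 1.6
roll deg (about down x): -0.2
```

Emit:
{"name": "arm_command", "arguments": {
  "increments": [
    [[0.002,0,0,0],[0.002,0,0,0],[0,0,0,0],[0,0,0,0],[0,0,0,0]]
  ]
}}

```text
clock: 28.7
tcp_pos: [0.4725, 0.3079, 0.0613]
orientation: [-0.27, 1.587, 0.352]
wrist_force: [-0.2, 0.2, -2.7]
opening: 0.0153
```

Emit:
{"name": "arm_command", "arguments": {
  "increments": [
    [[0.001,0,0,0],[0.001,0,0,0],[0,0,0,0],[0,0,0,0]]
  ]
}}

```text
clock: 29.03
tcp_pos: [0.4727, 0.3082, 0.0601]
orientation: [-0.27, 1.586, 0.351]
wrist_force: [-0.9, -0.0, -0.8]
opening: 0.0154
```

```bash
python3 - <<'E'
from h import *
bar(.0)
E
```

```text
bar now [0.4751 0.3073 0.103 ]
tcp [0.4727 0.3082 0.0601] jawdir yaw 22.6 down [-0.047  0.043 -0.998] open 0.0154 t 29.0333 F [-0.9 -0.  -0.8]
tool shift mm [ 1.  -0.1 -0.7] roll now lets 1.61
roll deg (about down x): -0.2
```

Emit:
{"name": "arm_command", "arguments": {
  "increments": [
    [[0.002,0,0,0],[0.002,0,0,0],[0,0,0,0],[0,0,0,0]]
  ]
}}

```text
clock: 29.37
tcp_pos: [0.4731, 0.3087, 0.0596]
orientation: [-0.27, 1.583, 0.351]
wrist_force: [-1.7, -0.4, -0.6]
opening: 0.0151
```

Emit:
{"name": "arm_command", "arguments": {
  "increments": [
    [[0.002,0,0,0],[0.001,0,0,0],[0,0,0,0],[0,0,0,0]]
  ]
}}

```text
clock: 29.7
tcp_pos: [0.4734, 0.309, 0.0589]
orientation: [-0.269, 1.58, 0.351]
wrist_force: [-0.9, 0.4, 1.6]
opening: 0.0152
```

Emit:
{"name": "arm_command", "arguments": {
  "increments": [
    [[0.002,0,0,0],[0.002,0,0,0],[0,0,0,0],[0,0,0,0]]
  ]
}}

```text
clock: 30.03
tcp_pos: [0.4736, 0.3091, 0.059]
orientation: [-0.269, 1.578, 0.351]
wrist_force: [-0.9, -1.3, 1.0]
opening: 0.0148
```

```bash
python3 - <<'E'
from h import *
bar(.0)
E
```

```text
bar now [0.4757 0.3081 0.102 ]
tcp [0.4736 0.3091 0.059 ] jawdir yaw 22.6 down [-0.039  0.045 -0.998] open 0.0148 t 30.0333 F [-0.9 -1.3  1. ]
tool shift mm [-0.  -0.6 -1.6] roll now lets 1.61
roll deg (about down x): -0.2
```

Emit:
{"name": "arm_command", "arguments": {
  "increments": [
    [[0,0,0,0],[0,0,0,0],[0,0,0,0],[0,0,0,0],[0,0,0,0],[0,0,0,0],[0,0,0,0],[0,0,0,0]]
  ],
  "jaw": 100
}}

```text
clock: 30.7
tcp_pos: [0.4742, 0.3099, 0.0565]
orientation: [-0.268, 1.578, 0.353]
wrist_force: [-0.2, -0.1, 0.3]
opening: 0.0521
```

Emit:
{"name": "arm_command", "arguments": {
  "increments": [
    [[-0.008,0,0,0],[-0.015,0,0,0],[-0.02,0,0,0],[-0.025,0,0,0],[-0.03,0,0,0],[-0.03,0,0,0],[-0.03,0,0,0],[-0.02,0,0,0],[-0.01,0,0,0],[0,0,0,0],[0,0,0,0],[0,0,0,0]]
  ]
}}

```text
clock: 31.7
tcp_pos: [0.4802, 0.2998, 0.2581]
orientation: [-0.268, 1.577, 0.353]
wrist_force: [0.1, 1.1, -0.5]
opening: 0.0514
```

```bash
python3 - <<'E'
from h import *
go([0,0,0]); m=cam("wrist")
save("wrist","w10.png"); print(m["xyz"])
for d in arm.silhouettes("lid","wrist")[:1]:
    w=edge(m,d["region"],.068); print("lid",d["p"],d["box"],cv2.minAreaRect((w*1000).astype(np.float32)))
s=cv2.cvtColor(arm.grab_frame("side"),cv2.COLOR_RGB2BGR)
a=cv2.imread("pics/w10.png")[40:460,120:520]; b=cv2.resize(s[130:235,220:320],(400,420),interpolation=2)
cv2.imwrite("pics/c10.png",np.hstack([a,b]))
E
```

```text
tcp [0.4802 0.2998 0.2581] jawdir yaw 22.6 down [-0.039  0.046 -0.998] open 0.0514 t 31.7 F [ 0.1  1.1 -0.5]
tool shift mm [ 262.3 -107.3 -553.9] roll now lets 1.59
[0.45985321 0.35606094 0.43195822]
lid 0.69 [258.9, 103.8, 129.8, 195.4] ((474.96990966796875, 307.37725830078125), (110.16375732421875, 177.8948974609375), 22.510446548461914)
```

View pics/c10.png

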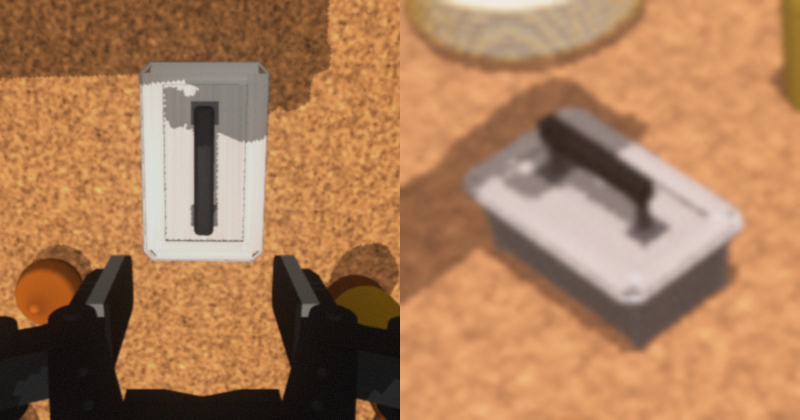

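```bash
python3 -c "
from rig import arm
print(arm.sign_off())"
```

```text
the job is handed in; nothing more can be done
None
```

I laid the turner on the blue-rimmed plate and set the steel lid on the pan, holding the lid until it was down. I handed the job in at about 32 s; the sign-off gives no verdict.

**Turner:** the first grasp closed on nothing. Two cameras showed the real fingertips about 24 mm above the reported TCP, so I went that much lower and the second grasp held. After release, a wrist picture showed the turner lying across the plate. The top camera put its geometric centre at about (0.464, -0.319) and the plate's centre was measured at (0.435, -0.319). That puts its balance point about 10 mm from the plate's centre.

**Lid:** I lowered it in small steps, and the net contact force on the final press was about 4 N. The last wrist measurement put it at (0.475, 0.307), yaw about 112.5°, against (0.4745, 0.307) and 112–113° measured for the pan. Its apparent size at the flange height expected when home matched its size on the table, and the side picture showed the rim flat on the pan.

**Checks that disagreed or were not made:**
- The tool drifted to about 0.07 rad off vertical during the carry. The lid itself was only about 0.02 rad off level, because it had been gripped at a similar tilt.
- Early pan corner readings came out about 4% smaller than the stated size, but the pan's centre agreed within 2 mm each time.
- The plate's silhouette after placing was partly hidden and gave no usable centre, so I judged it from the picture.
- I did not re-measure the bystander objects at the end. The wrist force never showed an unexpected contact.

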